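# Lock the T-head stud in the mounting rail

### The arm

A 7-joint arm with a two-finger parallel gripper is mounted at the origin on a cart in front of the work surface, level with it; the furniture and walls round the work are solid. World frame = base frame: x ahead of the robot, y to its left, z up, the work surface at z = 0. Lengths are in mm, angles in rad, forces in N, time in s.
With the tool pointing down it reaches from about 425 to 875 mm from the base axis. Payload 8.4 kg.
Tool frame: the origin (TCP) lies at the very end of the fingers, on their centre line; the grasp point (between the pads) lies 19 mm behind it; z points along the fingers, x is the direction in which the jaws open and shut, and the axes are right-handed (so a half turn about z gives the same grasp; the last joint's range is limited). The gripper opens to 87 mm and grips with 3 to 60 N. Pads are 19 mm wide; open, the fingers measure 117 mm over their backs; the gripper's body (75 mm by 190 mm) begins 51 mm behind the grasp point.
Start: joints at [1.171, 0.333, 0.04, 1.465, -0.013, 1.343, -0.059], TCP at [192.562, -620.792, 222.546] pointing down, gripper open.
Joint ranges: [-2.58, 2.58], [-0.38, 2.09], [-1.3, 1.39], [0.25, 2.4], [-1.5, 4.64], [0.08, 2.09], [-2.65, 2.65]. Speed limits (rad/s): [2.22, 2.22, 2.79, 2.79, 3.14, 3.14, 3.14].

### API

Orientations are given as a rotation vector (axis times angle).
In Python, from workcell import robot gives the robot as it stands. The module is installed in compiled form; this text tells all that it offers.
- The arm moves only by the tool step_arm, never from a script. Its argument "increments" is a list of rows, each a list of 2 entries, a list of its own where there are three numbers: the shift along the tool's x, y, z in units of 80 mm (1.0 is 80 mm), then the turn, a rotation vector about the tool's x, y, z in units of pi rad (1.0 is pi rad). In form: [[[dx, dy, dz], [wx, wy, wz]], ...]. A call has 1 to 12 rows; each row is the pose to reach, as a shift and turn from the pose measured when the call began, along the tool's axes at that moment, turning the shorter way round; what a row does not reach only later rows make up. A row lasts 1/12 s, in which the tool goes at most 41.7 mm and 7.16 degrees, less where a joint would pass 70% of its speed; a pose out of reach is approached as far as the arm can. A call with a number of a shift or a turn outside -1 to 1 is refused whole. A call with a gripper value outside its range is refused whole. "gripper" is the opening in per cent of the stroke, from 0 (shut) to 100 (fully open), set as the call begins (left out, the last holds). The fingers move at their own pace and stop on an object; "force" is the grip in N (left out, the last holds). Time passes only in rows, so rows that repeat a pose let the fingers close. It gives the time, the measured TCP pose, the force and the opening at its end, in the units of the state.
- robot.read_state(): the state, without advancing time (a new reading comes with each control period).
- robot.camera(name): name is "side" or "top" or "wrist"; returns the picture (400x640x3 uint8, red, green, blue); there is no depth.
- robot.camera_model(name): a dict with "camera_matrix" (3x3 intrinsics, pixels), "cam_to_world" (4x4, takes a point from camera to world coordinates). Camera axes: x right, y up, looking along -z (the intrinsics and any distortion apply to the point x, -y, -z); pixel columns grow to the right and rows downward; lengths in mm; the calibration is good to about 2 mm. A picture is of the moment at which its call begins: read the wrist's pose just before it. camera_model takes no time and is no camera call; for the wrist camera it gives the pose at the moment of the call.
- robot.finish_job(): hands the job in, once; it reports no verdict.
The state is a dict: "clock": time; "joint_positions": joint angles; "dq": joint speeds; "joint_torque": joint torques, N m; "tcp_pos": TCP position; "orientation": TCP orientation; "contact_force": force on the tool from outside, world axes, zero at the start; "wrist_torque": the same for the moment, N m; "opening": opening from 0.0 (shut) to 1.0 (fully open).
Only numpy, scipy, OpenCV 4.12 (cv2) and the standard library are available. Lean on these libraries where they do the work, as an engineer would, in place of code of your own. Each camera call takes 0.05 s, during which the arm holds its last target.

### The job

Take the T-head stud out of its parking block, drop its head through the wide opening near one end of the aluminium mounting rail, and slide it along under the slot's lips to the hidden turning pocket, whose place must be felt. Turn it a quarter turn there so that it is locked, with its handle bar square across the slot, seated and upright, and let go. Do not disturb the petri dish, the small cardboard box or the roll of tape.

Things in the scene. Friction and masses are not known exactly. Their poses are not given: they have to be found in the camera images.
- stud: Loose steel T-head stud, 66 mm tall, 0.08 to 0.17 kg. Origin: centre of the head's underside; z up its axis. T-head 18 (x) x 32 (y) x 8 mm, corners relieved (sweeps a 33 mm circle); shank 9 mm diameter, z 8 to 17 mm; round collar 34 mm diameter, z 17 to 22 mm; neck 10 mm diameter; dark handle bar 12 (x) x 40 (y) mm, z 38 to 66 mm, parallel to the head. A half turn about z makes no difference.
- stud_grip (a point): Point on the stud's axis in the handle bar, 54 mm above the stud's origin: grip here across the 12 mm (x). Gripped with 20 N and twisted 0.3 to 0.6 rad, a stud blocked by the channel resists with 0.1 to 0.45 N m and turns back a little between the pads; in the turning pocket it resists with under 0.06 N m.
- rail: Fixed aluminium T-slot rail 62 (x) x 205 (y -110 to +95) x 30 mm. Origin: underside, on the slot's centre line; slot along y. Lips 6 mm thick, mouth 12 mm wide; channel under them 22 mm wide, z 10 to 24 mm: the head slides lengthwise but can turn only 0.13 rad. With the collar down on the rail's top the stud's origin is at z = 13 mm here, the head 3 mm clear of floor and lips.
- rail_far_end (a point): Closed far end of the slot's mouth, at the rail's top (rail y = -72 mm). Turning pocket: a part of the channel 40 mm long and 40 mm wide, hidden under the lips, its centre 22 to 72 mm before this point (65 to 115 mm past the opening's centre), different each time and to be felt. The stud can turn, either way, only there; once crosswise it cannot be lifted or slid out.
- rail_opening (a point): Centre of the wide opening at the rail's top (rail x = 0, y = +65, z = 30 mm). It is 22 (x) x 37 (y) mm, so the head passes only lengthwise; the collar does not pass and comes to rest on the rail's top.
- block: Fixed grey parking block 56 x 64 x 26 mm with a 22 x 37 mm hole in which the stud hangs at the start, collar on the block's top, stud origin 9 mm over the worktop, bar along the block's y within a few degrees. Lift straight up 20 mm or more to clear it. Origin: centre of its underside.
- petri_dish: Bystander: round dish, 63 mm diameter, 13 mm high, on the worktop. Origin: centre of its underside.
- film_box: Bystander: small cardboard box 40 x 55 x 32 mm, on the worktop. Origin: centre of its underside.
- tape_roll: Bystander: roll of tape lying flat, 92 mm diameter, 19 mm high, on the worktop behind the rail. Origin: centre of its underside.
Mind the look-alikes: they are no part of the job. Leave any green look-alike of the stud alone.

How it is judged (in metres and radians):
On the way, in this order (a step that is already met when the one before it is completed fails the run):
1. the stud's head is down through the rail's wide opening, lengthwise, upright (z of stud in the frame of rail between 0.008 and 0.018 m and x of stud in the frame of rail between -0.008 and 0.008 m and angle between stud's own z axis and vertical below 0.12 rad and angle between the y axis of stud and the y axis of rail, either way round below 0.3 rad and y of stud in the frame of rail between 0.05 and 0.08 m), for 0.1 s.
2. the stud has slid along the slot, its head under the lips and still lengthwise (at least 25 mm from the opening's centre) (z of stud in the frame of rail between 0.008 and 0.018 m and x of stud in the frame of rail between -0.008 and 0.008 m and angle between stud's own z axis and vertical below 0.12 rad and angle between the y axis of stud and the y axis of rail, either way round below 0.3 rad and y of stud in the frame of rail between -0.08 and 0.04 m).
At the end, for the whole second after the job is handed in: The stud stands in the rail's turning pocket, collar down on the rail (origin 8 to 18 mm above the rail's underside, within 8 mm of the slot's centre line), upright within 0.12 rad, its handle bar square across the slot within 0.25 rad, at rest and released (z of stud in the frame of rail between 0.008 and 0.018 m and x of stud in the frame of rail between -0.008 and 0.008 m and angle between stud's own z axis and vertical below 0.12 rad and y of stud in the frame of rail between -0.08 and 0.03 m and angle between the x axis of stud and the y axis of rail, either way round below 0.25 rad and linear speed of stud below 0.02 m/s and angular speed of stud below 0.2 rad/s); the robot touches nothing.
It fails at once if the petri dish is moved by more than 25 mm (distance of petri_dish from where it was at the start of the episode above 0.025 m).
It fails at once if the small cardboard box is moved by more than 25 mm (distance of film_box from where it was at the start of the episode above 0.025 m).
It fails at once if the roll of tape is moved by more than 25 mm (distance of tape_roll from where it was at the start of the episode above 0.025 m).
It also fails if it takes over 72 s, if anything falls off the work surface, if the arm or the gripper's body presses on something with over 40 N, if the wrist force passes 120 N, or if a joint passes its speed limit or range.

## Working session

There is one attempt and no reset: what is moved stays moved. The work goes in short steps, Python scripts to look and compute and a tool call to move; the robot and the scene stay as the last step left them, time stands still between calls to the robot, and variables do not carry over. Pictures are saved under pics/ and viewed, and the job is handed in when it is done.

Besides the shell and the picture viewer there is one more tool, called after ">>>" as a command line: name --argument value ..., lists and objects as JSON in quotes. step_arm: Moves the arm, as the interface text tells. Its arguments: {"type":"object","properties":{"increments":{"type":"array","items":{"type":"array"}},"gripper":{"type":"number"},"force":{"type":"number"}},"required":["increments"]}

```bash
mkdir -p pics; cat > h.py <<'E'
import numpy as np, cv2, json
from workcell import robot
from scipy.spatial.transform import Rotation as R
def snap(n,f):
    im=robot.camera(n); cv2.imwrite(f'pics/{f}.png',im[:,:,::-1]); return im
def ray(n,u,v,z,m=None):
    m=m or robot.camera_model(n); K=np.array(m['camera_matrix']);T=np.array(m['cam_to_world'])
    d=np.linalg.inv(K)@[u,v,1]; d=T[:3,:3]@[d[0],-d[1],-d[2]]; o=T[:3,3]
    return o+d*(z-o[2])/d[2]
def proj(n,p,m=None):
    m=m or robot.camera_model(n); K=np.array(m['camera_matrix']);T=np.array(m['cam_to_world'])
    c=T[:3,:3].T@(np.array(p)-T[:3,3]); q=K@[c[0],-c[1],-c[2]]; return q[:2]/q[2]
E
python3 - <<'E'
from h import *
s=robot.read_state(); print(s)
for n in ['side','top','wrist']:
    snap(n,n+'0'); m=robot.camera_model(n); print(n,m)
E
```

```text
{'clock': 0.0, 'joint_positions': array([ 1.17078835,  0.33392778,  0.03988733,  1.46627981, -0.01338563,
        1.34330181, -0.05851584]), 'dq': array([ 3.31643550e-04, -2.10022411e-04, -2.24385052e-04, -8.82524238e-05,
       -2.25869688e-03, -1.42060263e-03,  4.21648610e-04]), 'joint_torque': array([ 2.73947035e-04, -6.56362724e+01,  1.33538615e+00, -4.03806067e+01,
       -5.97895612e-02,  4.48521052e-02,  1.60838053e-04]), 'tcp_pos': array([ 192.40720596, -620.37225843,  221.64439099]), 'orientation': array([-2.52847676e+00,  1.86304443e+00,  2.20251111e-03]), 'contact_force': array([-0.39324503,  0.25227538, -0.02825624]), 'wrist_torque': array([0.03369307, 0.01500668, 0.02282284]), 'opening': 1.000762657912428}
side {'camera_matrix': array([[509.323135  ,   0.        , 319.39855343],
       [  0.        , 509.323135  , 193.87146853],
       [  0.        ,   0.        ,   1.        ]]), 'cam_to_world': array([[ 9.01022823e-01,  2.55602504e-01, -3.50464311e-01,
         1.01408392e+02],
       [-4.33620611e-01,  5.09426366e-01, -7.43275146e-01,
        -9.39842076e+02],
       
[... 536 characters left out ...]
 1.38555598e-02,  9.67659127e-02,  9.95210722e-01,
         1.70621586e+03],
       [ 0.00000000e+00,  0.00000000e+00,  0.00000000e+00,
         1.00000000e+00]])}
wrist {'camera_matrix': array([[324.15571762,   0.        , 320.56398504],
       [  0.        , 324.15571762, 201.29537134],
       [  0.        ,   0.        ,   1.        ]]), 'cam_to_world': array([[ 2.96565079e-01,  9.20263045e-01,  2.55274523e-01,
         2.62401915e+02],
       [-9.55010150e-01,  2.86384487e-01,  7.70684048e-02,
        -5.98359667e+02],
       [-2.18345856e-03, -2.66645558e-01,  9.63792186e-01,
         3.84076938e+02],
       [ 0.00000000e+00,  0.00000000e+00,  0.00000000e+00,
         1.00000000e+00]])}
```

View pics/side0.png

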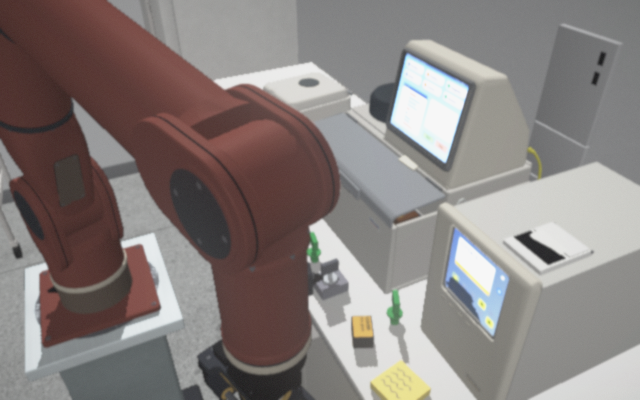

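View pics/top0.png

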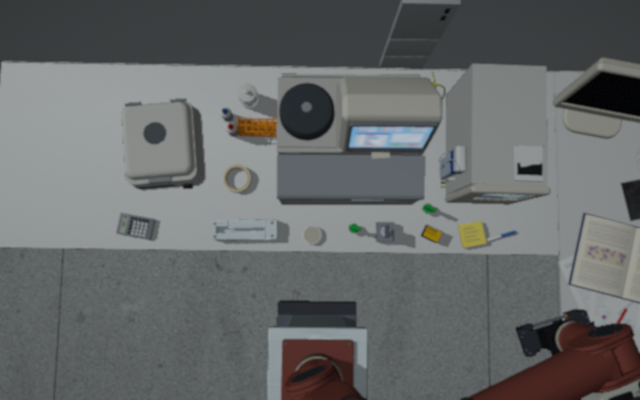

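View pics/wrist0.png

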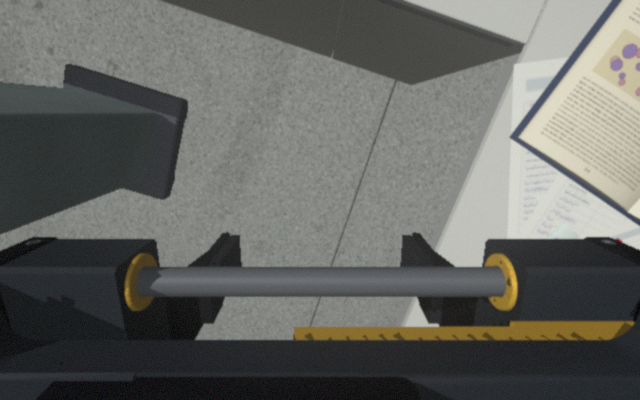

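```bash
python3 - <<'E'
from h import *
im=cv2.imread('pics/top0.png')
cv2.imwrite('pics/c1.png',cv2.resize(im[155:255,205:305],None,fx=6,fy=6,interpolation=cv2.INTER_CUBIC))
cv2.imwrite('pics/c2.png',cv2.resize(im[195:255,340:450],None,fx=7,fy=7,interpolation=cv2.INTER_CUBIC))
s=cv2.imread('pics/side0.png')
cv2.imwrite('pics/c3.png',cv2.resize(s[220:360,290:430],None,fx=4,fy=4,interpolation=cv2.INTER_CUBIC))
for u,v,z in [(385,232,26),(245,230,30),(313,236,13),(355,229,50),(432,234,30),(238,179,19),(430,209,50)]: print(u,v,ray('top',u,v,z).round(0))
E
```

```text
385 232 [ 461. -215.   26.]
245 230 [460. 238.  30.]
313 236 [445.  18.  13.]
355 229 [ 468. -116.   50.]
432 234 [ 456. -367.   30.]
238 179 [627. 267.  19.]
430 209 [ 536. -357.   50.]
```

View pics/c1.png

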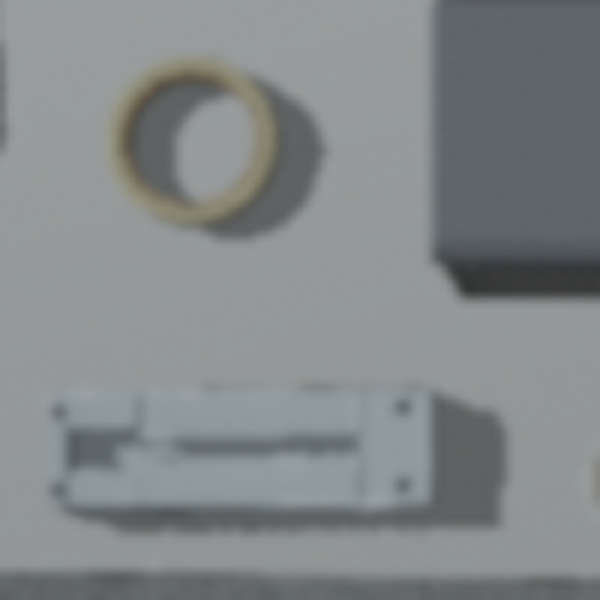

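View pics/c2.png

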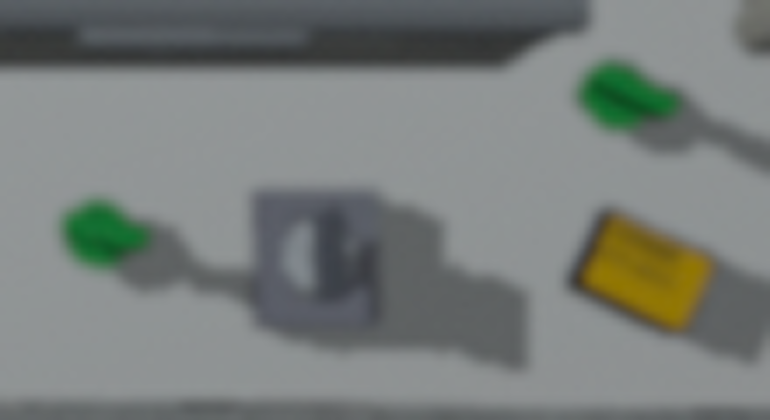

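View pics/c3.png

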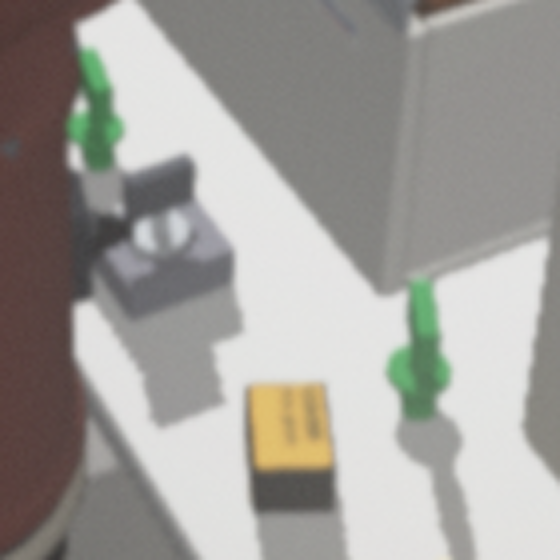

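```bash
cat >> h.py <<'E'
def pose():
    s=robot.read_state(); return s, s['tcp_pos'], R.from_rotvec(s['orientation'])
def goto(x,y,z,ang):
    """ang: world angle deg of tool x, tool down"""
    s,p,r=pose(); a=np.radians(ang)
    X=np.array([np.cos(a),np.sin(a),0]); Z=np.array([0,0,-1.]); Y=np.cross(Z,X)
    t=R.from_matrix(np.array([X,Y,Z]).T)
    d=r.inv().apply(np.array([x,y,z])-p)/80; w=(r.inv()*t).as_rotvec()/np.pi
    print('t',s['clock'],'p',p.round(1),'ang',np.degrees(np.arctan2(*r.as_matrix()[1::-1,0])).round(2),'tilt',np.degrees(np.arccos(-r.as_matrix()[2,2])).round(2),'F',s['contact_force'].round(1),'M',s['wrist_torque'].round(3),'op',round(s['opening'],3))
    print('shift',d.round(3),'turn',w.round(4), 'deg',(w*180).round(1))
E
python3 - <<'E'
from h import *
print(ray('top',387.9,230.7,75), ray('top',385,232,26))
# rail corners c1
for u,v in [(62,395),(432,388),(435,508),(65,505),(66,450),(135,450),(358,445)]: print(ray('top',205+u/6,155+v/6,30).round(1))
goto(440,-215,215,-90)
E
```

```text
[ 462.95991616 -217.53925388   75.        ] [ 460.53331099 -215.09375947   26.        ]
[488.6 334.1  30. ]
[495.3 135.4  30. ]
[430.8 132.3  30. ]
[429.7 330.5  30. ]
[459.1 331.   30. ]
[459.6 294.   30. ]
[464.  174.4  30. ]
t 0.15 p [ 192.4 -620.5  221.9] ang -72.77 tilt 0.07 F [0.4 0.7 0.5] M [0.059 0.01  0.007] op 1.004
shift [-3.924 -4.457  0.091] turn [0.0001 0.0004 0.0957] deg [ 0.   0.1 17.2]
```

>>> step_arm --increments '[[[-0.4, -0.45, 0], [0, 0, 0.02]], [[-0.8, -0.9, 0], [0, 0, 0.02]], [[-0.8, -0.9, 0], [0, 0, 0.02]]]' --gripper 60

```text
clock: 0.4
tcp_pos: [246.4, -533.3, 221.6]
orientation: [-2.471, 1.934, 0.002]
contact_force: [1.0, -0.8, 0.5]
opening: 0.85
```

>>> step_arm --increments '[[[-0.5, -0.5, 0], [0, 0, 0.02]], [[-0.85, -0.9, 0], [0, 0, 0.02]], [[-0.85, -0.9, 0], [0, 0, 0.02]]]'

```text
clock: 0.65
tcp_pos: [302.9, -445.9, 222.0]
orientation: [-2.412, 2.005, 0.003]
contact_force: [1.5, -1.2, 1.0]
opening: 0.648
```

>>> step_arm --increments '[[[-0.5, -0.5, 0], [0, 0, 0.02]], [[-0.85, -0.9, 0], [0, 0, 0.02]], [[-0.85, -0.9, 0], [0, 0, 0.02]]]'

```text
clock: 0.9
tcp_pos: [364.3, -361.3, 222.6]
orientation: [-2.352, 2.073, 0.003]
contact_force: [0.8, 0.8, 0.9]
opening: 0.602
```

```bash
python3 - <<'E'
from h import *
goto(440,-215,215,-90)
E
```

```text
t 0.9 p [ 364.3 -361.3  222.6] ang -82.8 tilt 0.39 F [0.8 0.8 0.9] M [ 0.047 -0.013 -0.035] op 0.602
shift [-1.695 -1.168  0.109] turn [-0.001   0.0019  0.04  ] deg [-0.2  0.3  7.2]
```

>>> step_arm --increments '[[[-0.5, -0.35, 0], [0, 0, 0.02]], [[-0.85, -0.6, 0.05], [0, 0, 0.02]], [[-0.85, -0.6, 0.05], [0, 0, 0.02]]]'

```text
clock: 1.15
tcp_pos: [407.0, -280.7, 219.1]
orientation: [-2.293, 2.135, 0.004]
contact_force: [0.2, -0.2, -1.3]
opening: 0.599
```

>>> step_arm --increments '[[[-0.5, -0.35, 0], [0, 0, 0.02]], [[-0.85, -0.6, 0.05], [0, 0, 0.02]], [[-0.85, -0.6, 0.05], [0, 0, 0.02]], [[-0.85, -0.6, 0.05], [0, 0, 0.02]], [[-0.85, -0.6, 0.05], [0, 0, 0.02]]]'

```text
clock: 1.57
tcp_pos: [450.1, -209.2, 215.7]
orientation: [-2.228, 2.204, 0.005]
contact_force: [0.3, -0.5, 0.3]
opening: 0.598
```

```bash
python3 - <<'E'
from h import *
goto(440,-215,215,-90)
m=robot.camera_model('wrist'); snap('wrist','w1'); np.save('w1.npy',m,allow_pickle=True)
E
```

```text
t 1.5667 p [ 450.1 -209.2  215.7] ang -89.38 tilt 0.51 F [ 0.3 -0.5  0.3] M [-0.039  0.032 -0.007] op 0.598
shift [0.071 0.127 0.008] turn [-0.0011  0.0026  0.0035] deg [-0.2  0.5  0.6]
```

View pics/w1.png

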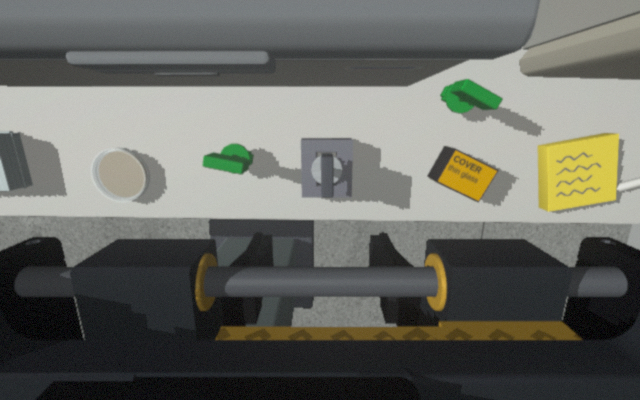

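```bash
python3 - <<'E'
from h import *
im=cv2.imread('pics/w1.png'); c=im[125:215,285:375]
cv2.imwrite('pics/w1c.png',cv2.resize(c,None,fx=6,fy=6,interpolation=cv2.INTER_CUBIC))
g=cv2.cvtColor(im,cv2.COLOR_BGR2GRAY); print(g[150:202:4,312:342:2])
E
```

```text
[[125 123 116 119 117 119 119 120 122 117 120 122 126 123 125]
 [121 120  94 121 126  84  74  77  69  72  95 126  99 123 123]
 [123 125 148 174 146  98  89  89  84  88  87 155 144 100  97]
 [134 169 171 171 144  97  93  90  87  86  82 153 166 163 118]
 [166 167 171 169 145  98  92  91  86  88  86 149 161 161 155]
 [165 168 169 168 154  97  92  91  89  89  78 101 109 109 109]
 [156 173 174 174 162  97  90  92  89  88  79 103 109 112 104]
 [125 151 168 170 153  96  91  89  87  84  82 150 156 116  87]
 [120 122 101 129 145  97  89  91  86  91  84 124  89  82  90]
 [120 116 109 108 108  94  93  89  86  87  76 107 115 119 119]
 [120 120 120 121 113  94  90  89  83  87  78 111 121 118 120]
 [117 120 120 116 113  96  89  87  85  85  79 114 121 117 119]
 [182 184 184 180 177 146 143 125 124 121 122 123 122 123 126]]
```

View pics/w1c.png

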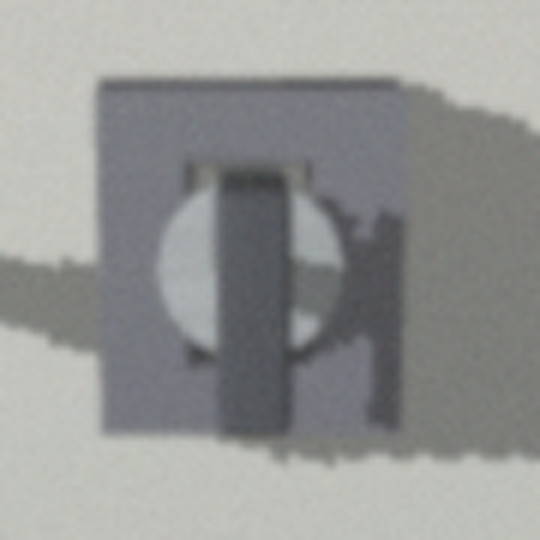

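```bash
python3 - <<'E'
from h import *
m=np.load('w1.npy',allow_pickle=True).item()
f=lambda u,v,z:ray('wrist',285+u/6-.5+.08,125+v/6-.5+.08,z,m).round(1)
for q in [(219,186),(291,186),(218,434),(291,434)]: print('bar',f(*q,75))
for q in [(157,268),(344,268)]: print('col',f(*q,31))
for q in [(100,82),(402,82),(102,434),(402,434)]: print('blk',f(*q,26))
print(robot.camera_model('wrist')['cam_to_world'][:3,3])
E
```

```text
bar [ 484.1 -207.2   75. ]
bar [ 484.2 -218.4   75. ]
bar [ 444.2 -207.5   75. ]
bar [ 444.4 -219.2   75. ]
col [ 463.6 -195.9   31. ]
col [ 464.  -229.6   31. ]
blk [ 496.1 -185.4   26. ]
blk [ 496.7 -239.3   26. ]
blk [ 431.2 -185.5   26. ]
blk [ 432.  -241.6   26. ]
[ 522.20037137 -210.19012583  378.18296854]
```

```bash
python3 - <<'E'
from h import *
goto(464.2,-213.1,110,-89.3)
E
```

```text
t 1.6167 p [ 449.6 -210.2  215.7] ang -89.5 tilt 0.5 F [ 0.3 -0.7 -0. ] M [-0.05   0.029  0.004] op 0.598
shift [ 0.048 -0.177  1.322] turn [-0.0011  0.0025 -0.0011] deg [-0.2  0.5 -0.2]
```

>>> step_arm --increments '[[[0.04, -0.17, 0.4], [-0.001, 0.0025, -0.001]], [[0.04, -0.17, 0.9], [-0.001, 0.0025, -0.001]], [[0.04, -0.17, 0.9], [-0.001, 0.0025, -0.001]], [[0.04, -0.17, 0.9], [-0.001, 0.0025, -0.001]], [[0.04, -0.17, 0.9], [-0.001, 0.0025, -0.001]]]' --gripper 50

```text
clock: 2.03
tcp_pos: [463.6, -213.8, 145.3]
orientation: [-2.233, 2.209, -0.002]
contact_force: [0.7, -0.2, 1.6]
opening: 0.501
```

```bash
python3 - <<'E'
from h import *
goto(464.2,-213.1,44,-89.3)
E
```

```text
t 2.0333 p [ 463.6 -213.8  145.3] ang -89.4 tilt 0.07 F [ 0.7 -0.2  1.6] M [0.02  0.008 0.043] op 0.501
shift [-0.009 -0.006  1.267] turn [-0.0004 -0.0001 -0.0006] deg [-0.1 -0.  -0.1]
```

>>> step_arm --increments '[[[-0.01, 0, 0.4], [0, 0, 0]], [[-0.01, 0, 0.7], [0, 0, 0]], [[-0.01, 0, 0.9], [0, 0, 0]], [[-0.01, 0, 0.9], [0, 0, 0]], [[-0.01, 0, 0.9], [0, 0, 0]]]'

```text
clock: 2.45
tcp_pos: [464.3, -213.8, 75.0]
orientation: [-2.232, 2.21, -0.004]
contact_force: [-0.5, -0.5, 1.7]
opening: 0.503
```

```bash
python3 - <<'E'
from h import *
goto(464.2,-213.1,44,-89.3)
E
```

```text
t 2.45 p [ 464.3 -213.8   75. ] ang -89.44 tilt 0.16 F [-0.5 -0.5  1.7] M [ 0.015  0.027 -0.01 ] op 0.503
shift [-0.009  0.002  0.388] turn [-0.0008 -0.0003 -0.0008] deg [-0.1 -0.1 -0.1]
```

>>> step_arm --increments '[[[-0.01, 0, 0.25], [0, 0, 0]], [[-0.01, 0, 0.4], [0, 0, 0]], [[-0.01, 0, 0.4], [0, 0, 0]], [[-0.01, 0, 0.4], [0, 0, 0]]]'

```text
clock: 2.78
tcp_pos: [464.5, -213.2, 43.8]
orientation: [-2.231, 2.21, -0.004]
contact_force: [-0.7, 0.7, -0.9]
opening: 0.503
```

>>> step_arm --increments '[[[0, 0, 0], [0, 0, 0]], [[0, 0, 0], [0, 0, 0]], [[0, 0, 0], [0, 0, 0]], [[0, 0, 0], [0, 0, 0]], [[0, 0, 0], [0, 0, 0]], [[0, 0, 0], [0, 0, 0]]]' --gripper 0 --force 25

```text
clock: 3.28
tcp_pos: [464.5, -213.2, 43.9]
orientation: [-2.231, 2.21, -0.004]
contact_force: [-0.7, 2.3, -0.8]
opening: 0.14
```

```bash
python3 - <<'E'
from h import *
goto(464.2,-213.1,44,-89.3)
E
```

```text
t 3.2833 p [ 464.5 -213.2   43.9] ang -89.44 tilt 0.17 F [-0.7  2.3 -0.8] M [ 0.275 -0.063 -0.019] op 0.14
shift [-0.002  0.004 -0.001] turn [-0.0008 -0.0004 -0.0008] deg [-0.2 -0.1 -0.1]
```

>>> step_arm --increments '[[[0, 0, -0.1], [0, 0, 0]], [[0, 0, -0.3], [0, 0, 0]], [[0, 0, -0.6], [0, 0, 0]], [[0, 0, -1.0], [0, 0, 0]], [[0, 0, -1.0], [0, 0, 0]], [[0, 0, -1.0], [0, 0, 0]]]'

```text
clock: 3.78
tcp_pos: [465.5, -213.6, 126.0]
orientation: [-2.231, 2.209, -0.01]
contact_force: [-0.1, 0.3, -1.8]
opening: 0.139
```

```bash
python3 - <<'E'
from h import *
snap('wrist','w2')
goto(462,220,180,0)
E
```

```text
t 3.8333 p [ 464.5 -213.3  124.4] ang -89.45 tilt 0.23 F [-0.8  0.3 -1.3] M [ 0.004  0.016 -0.013] op 0.135
shift [-5.415 -0.023 -0.704] turn [-4.000e-04 -1.400e-03 -4.969e-01] deg [ -0.1  -0.2 -89.4]
```

View pics/w2.png

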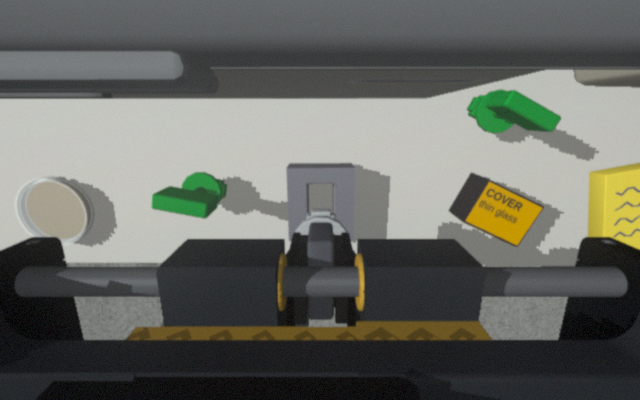

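>>> step_arm --increments '[[[-0.3, 0, -0.15], [0, 0, 0]], [[-0.8, 0, -0.2], [0, 0, 0]], [[-1.0, 0.05, -0.3], [0, 0, 0]]]'

```text
clock: 4.08
tcp_pos: [458.9, -128.7, 146.9]
orientation: [-2.234, 2.207, -0.0]
contact_force: [0.3, 1.7, -1.0]
opening: 0.129
```

>>> step_arm --increments '[[[-0.5, 0, -0.15], [0, 0, 0]], [[-1.0, 0.05, -0.3], [0, 0, 0]], [[-1.0, 0.05, -0.3], [0, 0, 0]]]'

```text
clock: 4.33
tcp_pos: [453.6, -41.7, 171.7]
orientation: [-2.241, 2.197, 0.001]
contact_force: [0.4, 1.0, -1.2]
opening: 0.136
```

>>> step_arm --increments '[[[-0.5, 0, -0.15], [0, 0, 0]], [[-1.0, 0.05, -0.2], [0, 0, 0]], [[-1.0, 0.05, -0.2], [0, 0, 0]]]'

```text
clock: 4.58
tcp_pos: [447.0, 45.0, 188.2]
orientation: [-2.248, 2.188, 0.003]
contact_force: [0.5, 1.4, -1.8]
opening: 0.138
```

>>> step_arm --increments '[[[-0.5, 0, 0], [0, 0, 0]], [[-1.0, 0.05, 0], [0, 0, 0]], [[-1.0, 0.05, 0], [0, 0, 0]]]'

```text
clock: 4.83
tcp_pos: [438.9, 131.9, 188.1]
orientation: [-2.256, 2.178, 0.007]
contact_force: [-1.3, 0.5, -1.3]
opening: 0.135
```

```bash
python3 - <<'E'
from h import *
goto(440,235,200,-90)
E
```

```text
t 4.8333 p [438.9 131.9 188.1] ang -87.98 tilt 0.41 F [-1.3  0.5 -1.3] M [ 0.068  0.025 -0.029] op 0.135
shift [-1.288 -0.059 -0.14 ] turn [-0.0002  0.0023  0.0112] deg [-0.   0.4  2. ]
```

>>> step_arm --increments '[[[-0.5, 0, -0.1], [0, 0, 0]], [[-1.0, -0.05, -0.14], [0, 0.002, 0.011]], [[-1.0, -0.05, -0.14], [0, 0.002, 0.011]], [[-1.0, -0.05, -0.14], [0, 0.002, 0.011]], [[-1.0, -0.05, -0.14], [0, 0.002, 0.011]]]'

```text
clock: 5.25
tcp_pos: [439.5, 211.6, 198.7]
orientation: [2.224, -2.218, -0.002]
contact_force: [0.1, -0.9, -1.2]
opening: 0.135
```

```bash
python3 - <<'E'
from h import *
goto(440,235,200,-90)
m=robot.camera_model('wrist'); im=snap('wrist','w3'); np.save('w3.npy',m,allow_pickle=True)
snap('side','s3')
E
```

```text
t 5.25 p [439.5 211.6 198.7] ang -89.86 tilt 0.09 F [ 0.1 -0.9 -1.2] M [ 0.011  0.003 -0.008] op 0.135
shift [-0.292 -0.006 -0.016] turn [0.0005 0.0002 0.0008] deg [0.1 0.  0.1]
```

View pics/w3.png

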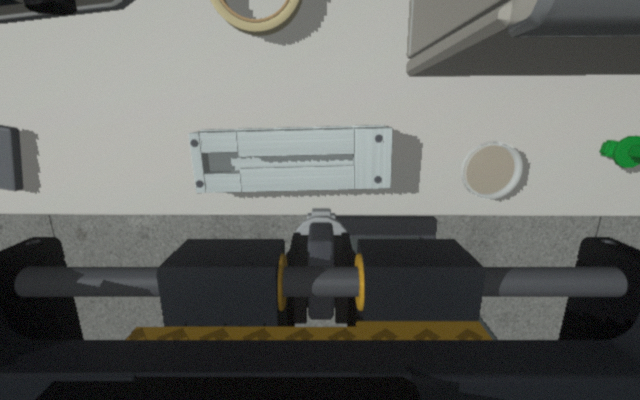

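```bash
python3 - <<'E'
from h import *
im=cv2.imread('pics/w3.png'); c=im[115:205,180:400]
cv2.imwrite('pics/w3c.png',cv2.resize(c,None,fx=3.6,fy=3.6,interpolation=cv2.INTER_CUBIC))
E
```

```text
(no output)
```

View pics/w3c.png

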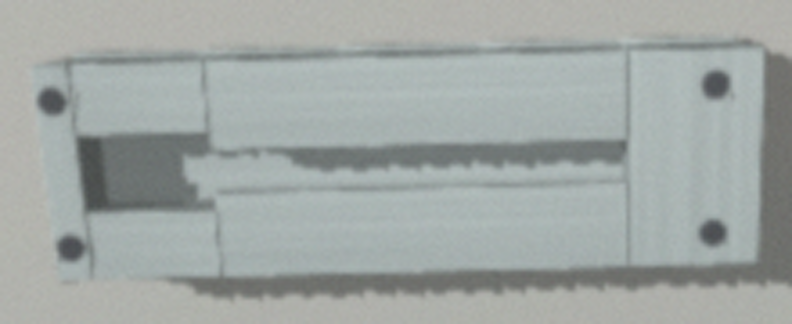

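```bash
python3 - <<'E'
from h import *
m=np.load('w3.npy',allow_pickle=True).item()
f=lambda u,v,z=30:ray('wrist',180+(u+.5)/3.6-.5,115+(v+.5)/3.6-.5,z,m).round(1)
for n,q in dict(oTL=(78,137),oBL=(90,211),oTR=(208,134),oBR=(215,207),mT0=(218,150),mT1=(627,141),mB0=(217,191),mB1=(627,182),r1=(35,66),r2=(765,47),r3=(757,262),r4=(60,282)).items(): print(n,f(*q)[:2])
E
```

```text
oTL [471.7 334.2]
oBL [450.5 332.7]
oTR [472.7 297.3]
oBR [451.8 296.7]
mT0 [468.2 294.8]
mT1 [471.1 179. ]
mB0 [456.5 295.8]
mB1 [459.4 178.6]
r1 [491.4 344.2]
r2 [497.1 141.6]
r3 [436.1 140.1]
r4 [429.5 343.5]
```

```bash
python3 - <<'E'
from h import *
goto(461.7,315.2,150,1.5)
E
```

```text
t 5.35 p [440.  210.4 198.9] ang -90.02 tilt 0.06 F [ 0.4 -0.8 -0.7] M [ 0.025  0.002 -0.011] op 0.135
shift [-1.31  -0.272  0.612] turn [ 2.000e-04  3.000e-04 -5.085e-01] deg [  0.    0.  -91.5]
```

>>> step_arm --increments '[[[-0.4, -0.1, 0.1], [0, 0, -0.03]], [[-0.8, -0.2, 0.2], [0, 0, -0.07]], [[-1.0, -0.25, 0.3], [0, 0, -0.11]], [[-1.0, -0.25, 0.3], [0, 0, -0.15]], [[-1.0, -0.25, 0.3], [0, 0, -0.19]], [[-1.0, -0.25, 0.3], [0, 0, -0.23]], [[-1.0, -0.25, 0.3], [0, 0, -0.27]], [[-1.0, -0.25, 0.3], [0, 0, -0.31]], [[-1.0, -0.25, 0.3], [0, 0, -0.35]], [[-1.0, -0.25, 0.3], [0, 0, -0.39]], [[-1.0, -0.25, 0.3], [0, 0, -0.43]], [[-1.0, -0.25, 0.3], [0, 0, -0.47]]]'

```text
clock: 6.35
tcp_pos: [460.5, 288.5, 174.4]
orientation: [3.137, -0.154, -0.002]
contact_force: [-0.6, 1.1, -1.1]
opening: 0.14
```

```bash
python3 - <<'E'
from h import *
goto(461.7,315.2,120,1.5)
E
```

```text
t 6.35 p [460.5 288.5 174.4] ang -5.61 tilt 0.1 F [-0.6  1.1 -1.1] M [ 0.022 -0.094 -0.013] op 0.14
shift [-0.017 -0.335  0.679] turn [ 0.0004  0.0004 -0.0395] deg [ 0.1  0.1 -7.1]
```

>>> step_arm --increments '[[[-0.017, -0.2, 0.3], [0, 0, -0.03]], [[-0.017, -0.335, 0.6], [0, 0, -0.0395]], [[-0.017, -0.335, 0.68], [0, 0, -0.0395]], [[-0.017, -0.335, 0.68], [0, 0, -0.0395]], [[-0.017, -0.335, 0.68], [0, 0, -0.0395]], [[-0.017, -0.335, 0.68], [0, 0, -0.0395]]]'

```text
clock: 6.85
tcp_pos: [462.5, 314.6, 121.0]
orientation: [3.14, 0.038, -0.0]
contact_force: [0.3, -0.2, -0.6]
opening: 0.135
```

```bash
python3 - <<'E'
from h import *
goto(461.7,315.2,120,1.5)
m=robot.camera_model('wrist'); im=snap('wrist','w4'); np.save('w4.npy',m,allow_pickle=True)
snap('side','s4')
E
```

```text
t 6.85 p [462.5 314.6 121. ] ang 1.38 tilt 0.07 F [ 0.3 -0.2 -0.6] M [ 0.035 -0.162  0.02 ] op 0.135
shift [-0.009 -0.008  0.013] turn [ 0.0004  0.     -0.0006] deg [ 0.1  0.  -0.1]
```

View pics/w4.png

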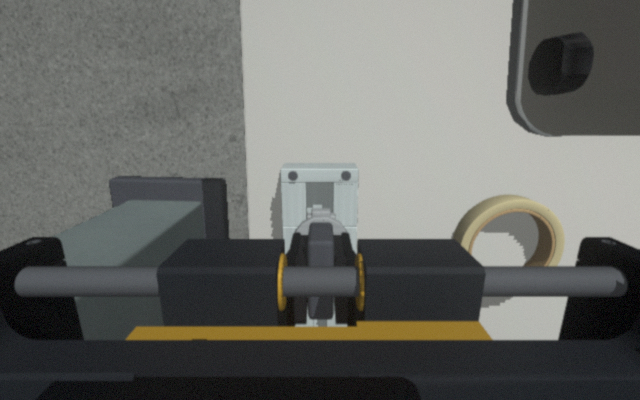

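View pics/s4.png

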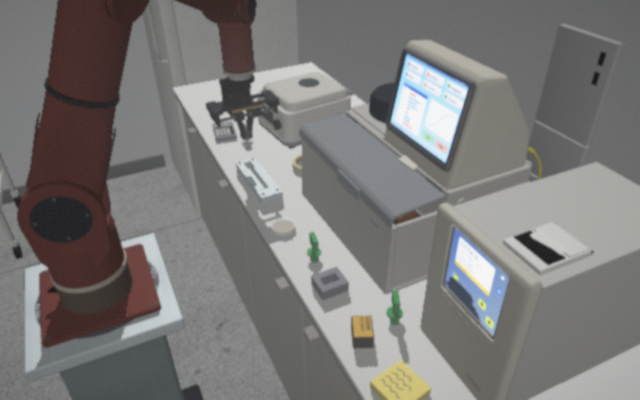

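```bash
python3 - <<'E'
from h import *
im=cv2.imread('pics/w4.png'); c=im[150:250,265:375]
cv2.imwrite('pics/w4c.png',cv2.resize(c,None,fx=6,fy=6,interpolation=cv2.INTER_CUBIC))
E
```

```text
(no output)
```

View pics/w4c.png

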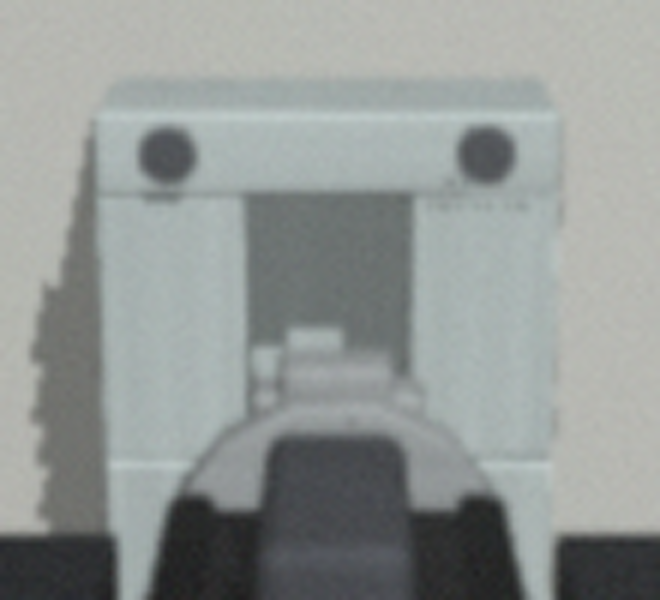

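```bash
python3 - <<'E'
from h import *
m=np.load('w4.npy',allow_pickle=True).item()
f=lambda u,v,z=30:ray('wrist',265+(u+.5)/6-.5,150+(v+.5)/6-.5,z,m).round(1)
for n,q in dict(oL=(246,193),oR=(413,193),oL2=(246,400),oR2=(412,370),rL=(100,113),rR=(556,113),barL=(270,440,152),barR=(404,440,152),colTop=(337,403,108),colL=(185,490,108),colR=(492,490,108),hL=(283,363,94),hR=(393,352,94)).items(): print(n,f(*q)[:2])
E
```

```text
oL [450.3 334.1]
oR [472.4 334.7]
oL2 [450.6 305.2]
oR2 [473.2 310.1]
rL [431.  344.4]
rR [490.8 345.9]
barL [457.3 342.4]
barR [466.8 342.6]
colTop [462.4 330.8]
colL [448.  321.7]
colR [477.4 322.4]
hL [456.9 330.3]
hR [468.  331.8]
```

```bash
python3 - <<'E'
from h import *
goto(461.8,316.3,70,1.5)
E
```

```text
t 6.95 p [462.5 314.9 121.2] ang 1.41 tilt 0.07 F [ 0.8  0.4 -1.2] M [-0.018 -0.105  0.003] op 0.136
shift [-0.008 -0.018  0.64 ] turn [ 0.0003 -0.0001 -0.0005] deg [ 0.1 -0.  -0.1]
```

>>> step_arm --increments '[[[-0.008, -0.018, 0.2], [0, 0, 0]], [[-0.008, -0.018, 0.5], [0, 0, 0]], [[-0.008, -0.018, 0.63], [0, 0, 0]], [[-0.008, -0.018, 0.63], [0, 0, 0]], [[-0.008, -0.018, 0.63], [0, 0, 0]]]'

```text
clock: 7.37
tcp_pos: [461.8, 316.2, 71.2]
orientation: [3.14, 0.038, 0.0]
contact_force: [-0.8, 0.1, -2.1]
opening: 0.138
```

```bash
python3 - <<'E'
from h import *
goto(461.8,316.3,58,1.5)
E
```

```text
t 7.3667 p [461.8 316.2  71.2] ang 1.4 tilt 0.07 F [-0.8  0.1 -2.1] M [-0.024 -0.132 -0.014] op 0.138
shift [-0.    -0.002  0.164] turn [ 0.0004 -0.     -0.0005] deg [ 0.1 -0.  -0.1]
```

>>> step_arm --increments '[[[0, 0, 0.05], [0, 0, 0]], [[0, 0, 0.1], [0, 0, 0]], [[0, 0, 0.14], [0, 0, 0]], [[0, 0, 0.16], [0, 0, 0]], [[0, 0, 0.16], [0, 0, 0]]]'

```text
clock: 7.78
tcp_pos: [461.7, 316.1, 58.1]
orientation: [3.14, 0.038, -0.0]
contact_force: [0.6, -1.2, -0.8]
opening: 0.137
```

```bash
python3 - <<'E'
from h import *
goto(461.8,316.3,48,1.5)
E
```

```text
t 7.7833 p [461.7 316.1  58.1] ang 1.4 tilt 0.08 F [ 0.6 -1.2 -0.8] M [-0.085 -0.131 -0.03 ] op 0.137
shift [ 0.001 -0.003  0.127] turn [ 0.0004  0.0001 -0.0005] deg [ 0.1  0.  -0.1]
```

>>> step_arm --increments '[[[0, 0, 0.05], [0, 0, 0]], [[0, 0, 0.1], [0, 0, 0]], [[0, 0, 0.12], [0, 0, 0]], [[0, 0, 0.12], [0, 0, 0]], [[0, 0, 0.12], [0, 0, 0]]]'

```text
clock: 8.2
tcp_pos: [461.6, 316.0, 48.4]
orientation: [3.14, 0.039, -0.001]
contact_force: [-0.4, 0.8, -0.7]
opening: 0.137
```

```bash
python3 - <<'E'
from h import *
snap('wrist','w5')
goto(463.3,260,49,1.5)
E
```

```text
t 8.25 p [461.6 316.1  48.5] ang 1.41 tilt 0.08 F [-0.7  0.8 -1.9] M [-0.013 -0.051  0.08 ] op 0.133
shift [ 0.003  0.701 -0.005] turn [ 0.0004  0.0001 -0.0005] deg [ 0.1  0.  -0.1]
```

View pics/w5.png

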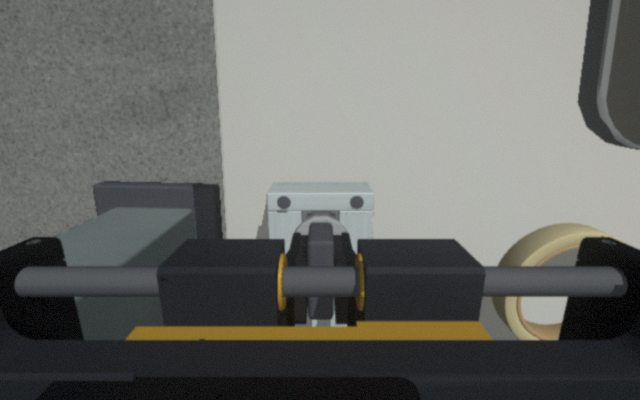

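>>> step_arm --increments '[[[0.003, 0.1, 0], [0, 0, 0]], [[0.003, 0.2, 0], [0, 0, 0]], [[0.003, 0.3, 0], [0, 0, 0]], [[0.003, 0.4, 0], [0, 0, 0]], [[0.003, 0.4, 0], [0, 0, 0]]]' --force 20

```text
clock: 8.67
tcp_pos: [463.2, 281.4, 48.3]
orientation: [3.138, 0.035, -0.001]
contact_force: [0.1, -0.6, -0.8]
opening: 0.132
```

```bash
python3 - <<'E'
from h import *
goto(463.4,250,49,1.5)
E
```

```text
t 8.6667 p [463.2 281.4  48.3] ang 1.26 tilt 0.18 F [ 0.1 -0.6 -0.8] M [-0.069 -0.116  0.035] op 0.132
shift [-0.006  0.392 -0.008] turn [ 0.001   0.0001 -0.0013] deg [ 0.2  0.  -0.2]
```

>>> step_arm --increments '[[[-0.002, 0.1, 0], [0, 0, 0]], [[-0.004, 0.2, 0], [0, 0, 0]], [[-0.006, 0.3, 0], [0, 0, 0]], [[-0.006, 0.39, 0], [0, 0, 0]], [[-0.006, 0.39, 0], [0, 0, 0]], [[-0.006, 0.39, 0], [0, 0, 0]]]'

```text
clock: 9.17
tcp_pos: [463.6, 249.6, 48.4]
orientation: [3.138, 0.033, -0.0]
contact_force: [-0.2, 0.3, -1.0]
opening: 0.136
```

```bash
python3 - <<'E'
from h import *
goto(463.4,250,48,1.5)
E
```

```text
t 9.1667 p [463.6 249.6  48.4] ang 1.2 tilt 0.19 F [-0.2  0.3 -1. ] M [ 0.092 -0.137 -0.028] op 0.136
shift [-0.002 -0.005  0.005] turn [ 0.001   0.0001 -0.0016] deg [ 0.2  0.  -0.3]
```

>>> step_arm --increments '[[[0, 0, 0], [0, 0, -0.04]], [[0, 0, 0], [0, 0, -0.08]], [[0, 0, 0], [0, 0, -0.12]], [[0, 0, 0], [0, 0, -0.12]]]'

```text
clock: 9.5
tcp_pos: [464.1, 250.6, 48.8]
orientation: [3.076, 0.631, 0.001]
contact_force: [2.2, 0.8, -0.2]
opening: 0.135
```

```bash
python3 - <<'E'
from h import *
goto(463.5,244,48.4,1.5)
E
```

```text
t 9.5 p [464.1 250.6  48.8] ang 23.17 tilt 0.1 F [ 2.2  0.8 -0.2] M [ 0.178 -0.64   0.013] op 0.135
shift [-0.039  0.074  0.005] turn [ 5.000e-04 -1.000e-04  1.204e-01] deg [ 0.1 -0.  21.7]
```

```bash
python3 - <<'E'
from h import *
im=snap('wrist','w6')
cv2.imwrite('pics/w6c.png',cv2.resize(im[170:340,235:405,::-1],None,fx=3.4,fy=3.4,interpolation=cv2.INTER_CUBIC))
goto(463.5,244,48.4,1.5)
E
```

```text
t 9.55 p [464.1 250.5  48.8] ang 22.73 tilt 0.1 F [ 2.2  1.4 -0.9] M [ 0.264 -0.639 -0.018] op 0.141
shift [-0.038  0.073  0.005] turn [ 5.00e-04 -1.00e-04  1.18e-01] deg [ 0.1 -0.  21.2]
```

View pics/w6c.png

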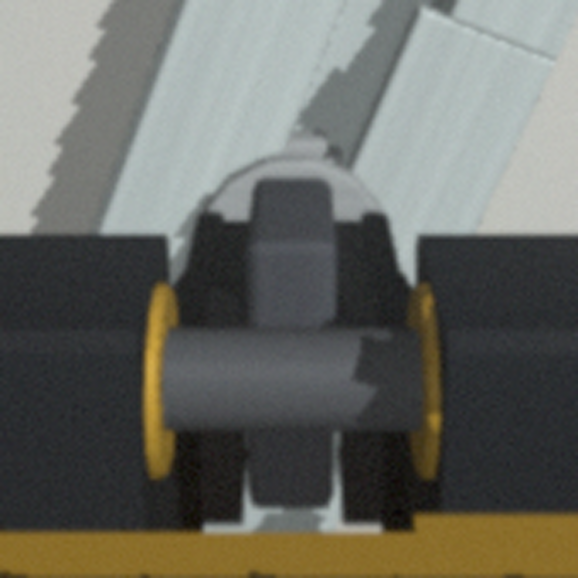

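>>> step_arm --increments '[[[-0.006, 0, 0], [0, 0, -0.03]], [[-0.006, 0, 0], [0, 0, -0.06]], [[-0.006, 0, 0], [0, 0, -0.09]], [[-0.006, 0, 0], [0, 0, -0.12]]]'

```text
clock: 9.88
tcp_pos: [463.6, 250.7, 48.9]
orientation: [2.909, 1.183, 0.0]
contact_force: [-1.4, 0.3, -1.2]
opening: 0.159
```

```bash
python3 - <<'E'
from h import *
im=snap('wrist','w7')
cv2.imwrite('pics/w7c.png',cv2.resize(im[170:340,235:405,::-1],None,fx=3.4,fy=3.4,interpolation=cv2.INTER_CUBIC))
goto(463.5,250,48.4,91.5)
E
```

```text
t 9.9333 p [463.6 250.7  48.8] ang 44.66 tilt 0.08 F [-0.6  0.6  1.6] M [ 0.28  -0.324 -0.589] op 0.156
shift [-0.007  0.005  0.005] turn [ 0.0003  0.0003 -0.2602] deg [  0.    0.1 -46.8]
```

View pics/w7c.png

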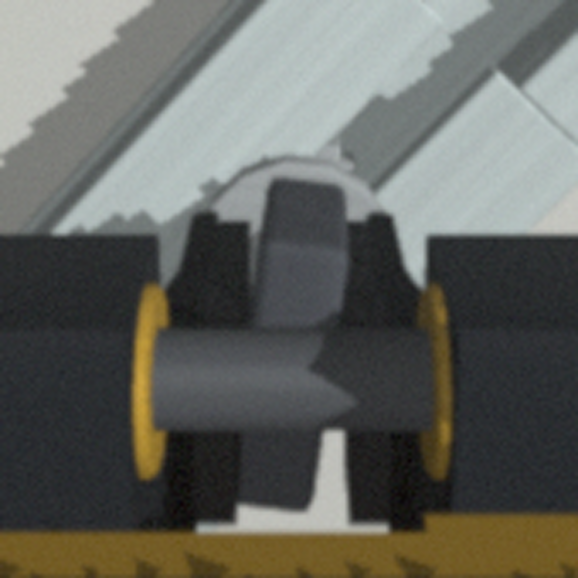

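>>> step_arm --increments '[[[0, 0, 0], [0, 0, 0.04]], [[0, 0, 0], [0, 0, 0.08]], [[-0.015, 0.015, 0], [0, 0, 0.11]], [[-0.031, 0.031, 0], [0, 0, 0.11]], [[-0.031, 0.031, 0], [0, 0, 0.11]]]'

```text
clock: 10.35
tcp_pos: [463.8, 248.0, 49.3]
orientation: [3.068, 0.676, 0.002]
contact_force: [1.9, 3.6, -0.6]
opening: 0.138
```

```bash
python3 - <<'E'
from h import *
im=snap('wrist','w8')
cv2.imwrite('pics/w8c.png',cv2.resize(im[170:340,235:405,::-1],None,fx=3.4,fy=3.4,interpolation=cv2.INTER_CUBIC))
goto(463.5,247,48.4,91.5)
E
```

```text
t 10.4 p [463.8 248.   49.2] ang 24.93 tilt 0.07 F [1.7 4.  0.1] M [ 1.009 -0.461 -0.04 ] op 0.135
shift [-0.008  0.01   0.01 ] turn [ 4.000e-04 -2.000e-04 -3.698e-01] deg [  0.1  -0.  -66.6]
```

View pics/w8c.png

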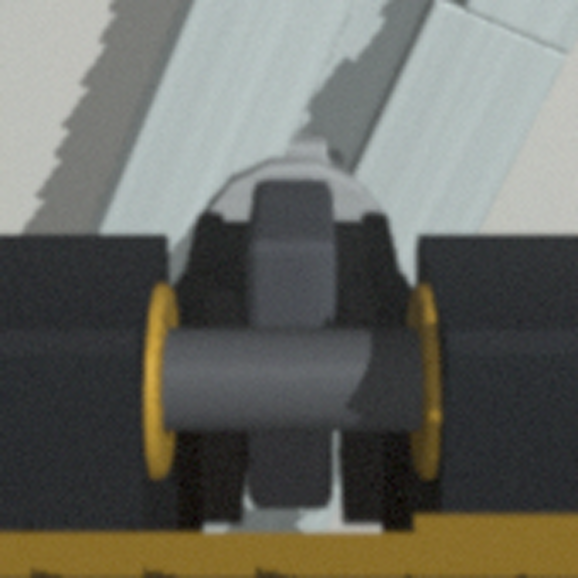

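>>> step_arm --increments '[[[0.006, -0.023, 0], [0, 0, 0]], [[0.017, -0.047, 0], [0, 0, 0]], [[0.017, -0.047, 0], [0, 0, 0]]]'

```text
clock: 10.65
tcp_pos: [463.6, 250.5, 48.9]
orientation: [3.065, 0.677, 0.0]
contact_force: [1.5, -4.3, 0.4]
opening: 0.138
```

```bash
python3 - <<'E'
from h import *
goto(463.5,255,48.4,24.9)
E
```

```text
t 10.65 p [463.6 250.5  48.9] ang 24.91 tilt 0.17 F [ 1.5 -4.3  0.4] M [-1.129 -0.647 -0.023] op 0.138
shift [ 0.022 -0.051  0.006] turn [0.0009 0.0001 0.0001] deg [0.2 0.  0. ]
```

>>> step_arm --increments '[[[-0.007, 0.015, 0], [0, 0, 0]], [[-0.007, 0.015, 0], [0, 0, -0.03]], [[-0.007, 0.015, 0], [0, 0, -0.06]], [[-0.007, 0.015, 0], [0, 0, -0.06]]]'

```text
clock: 10.98
tcp_pos: [463.5, 249.7, 48.9]
orientation: [2.986, 0.97, 0.0]
contact_force: [0.9, 0.2, 1.4]
opening: 0.134
```

```bash
python3 - <<'E'
from h import *
goto(463.5,255,48.4,24.9)
im=snap('wrist','w9')
cv2.imwrite('pics/w9c.png',cv2.resize(im[130:340,235:445,::-1],None,fx=2.8,fy=2.8,interpolation=cv2.INTER_CUBIC))
E
```

```text
t 10.9833 p [463.5 249.7  48.9] ang 35.99 tilt 0.1 F [0.9 0.2 1.4] M [-0.185 -0.412  0.052] op 0.134
shift [ 0.039 -0.054  0.006] turn [0.0006 0.0001 0.0616] deg [ 0.1  0.  11.1]
```

View pics/w9c.png

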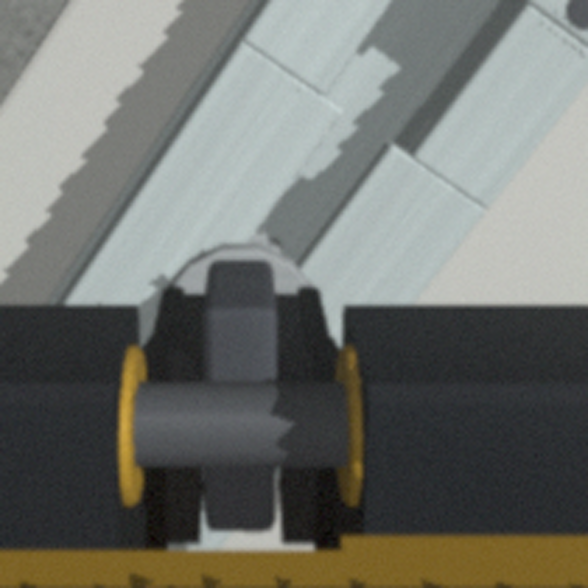

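>>> step_arm --increments '[[[0, 0, 0], [0, 0, -0.03]], [[0, 0, 0], [0, 0, -0.06]], [[0, 0, 0], [0, 0, -0.08]], [[0, 0, 0], [0, 0, -0.08]]]'

```text
clock: 11.37
tcp_pos: [462.8, 249.2, 48.6]
orientation: [2.846, 1.327, -0.003]
contact_force: [-1.6, -0.8, 2.5]
opening: 0.155
```

```bash
python3 - <<'E'
from h import *
goto(463.5,249.5,48.4,91.5)
E
```

```text
t 11.3667 p [462.8 249.2  48.6] ang 50.02 tilt 0.15 F [-1.6 -0.8  2.5] M [-0.061  0.182 -0.499] op 0.155
shift [0.008 0.005 0.003] turn [-1.000e-04  8.000e-04 -2.305e-01] deg [ -0.    0.2 -41.5]
```

>>> step_arm --increments '[[[0, 0, 0], [0, 0, 0.04]], [[0, 0, 0], [0, 0, 0.08]], [[0, 0, 0], [0, 0, 0.12]], [[0, 0, 0], [0, 0, 0.16]], [[0, 0, 0], [0, 0, 0.2]], [[0, 0, 0], [0, 0, 0.24]], [[0, 0, 0], [0, 0, 0.27]], [[0, 0, 0], [0, 0, 0.27]]]'

```text
clock: 12.03
tcp_pos: [462.5, 249.2, 48.7]
orientation: [3.139, 0.025, -0.002]
contact_force: [-0.5, 1.0, -1.7]
opening: 0.136
```

```bash
python3 - <<'E'
from h import *
goto(463.6,244.5,48.4,1.5)
im=snap('wrist','w10')
cv2.imwrite('pics/w10c.png',cv2.resize(im[130:340,215:425,::-1],None,fx=2.8,fy=2.8,interpolation=cv2.INTER_CUBIC))
E
```

```text
t 12.0333 p [462.5 249.2  48.7] ang 0.93 tilt 0.17 F [-0.5  1.  -1.7] M [-0.023 -0.162  0.006] op 0.136
shift [0.012 0.059 0.004] turn [ 0.0009  0.0004 -0.0032] deg [ 0.2  0.1 -0.6]
```

View pics/w10c.png

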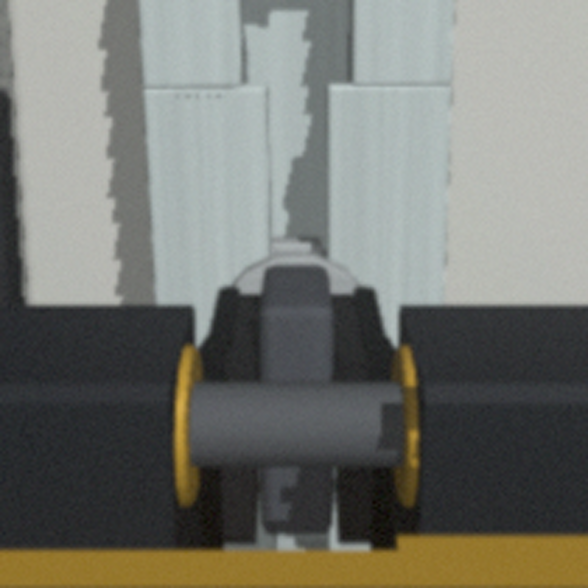

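>>> step_arm --increments '[[[0.008, 0.03, 0], [0, 0, -0.003]], [[0.01, 0.06, 0], [0, 0, -0.003]], [[0.01, 0.06, 0], [0, 0, -0.003]], [[0.01, 0.06, 0], [0, 0, -0.003]]]'

```text
clock: 12.42
tcp_pos: [463.5, 244.1, 48.6]
orientation: [3.138, 0.052, -0.002]
contact_force: [-0.8, -1.1, -0.1]
opening: 0.132
```

>>> step_arm --increments '[[[0, 0, 0], [0, 0, -0.04]], [[0, 0, 0], [0, 0, -0.08]], [[0, 0, 0], [0, 0, -0.12]], [[0, 0, 0], [0, 0, -0.12]]]'

```text
clock: 12.75
tcp_pos: [463.3, 244.0, 48.4]
orientation: [3.072, 0.648, -0.004]
contact_force: [-1.4, -1.1, 1.9]
opening: 0.137
```

```bash
python3 - <<'E'
from h import *
goto(463.5,244,48.4,1.5)
E
```

```text
t 12.75 p [463.3 244.   48.4] ang 23.83 tilt 0.2 F [-1.4 -1.1  1.9] M [-0.32   0.257  0.02 ] op 0.137
shift [0.002 0.    0.001] turn [0.0007 0.0009 0.1241] deg [ 0.1  0.2 22.3]
```

>>> step_arm --increments '[[[0, 0, 0], [0, 0, -0.04]], [[0, 0, 0], [0, 0, -0.08]], [[0, 0, 0], [0, 0, -0.12]], [[0, 0, 0], [0, 0, -0.12]]]'

```text
clock: 13.08
tcp_pos: [462.4, 243.4, 48.3]
orientation: [2.894, 1.217, -0.009]
contact_force: [-5.2, -3.3, 6.5]
opening: 0.134
```

```bash
python3 - <<'E'
from h import *
goto(463.5,244,48.4,91.5)
im=snap('wrist','w11')
cv2.imwrite('pics/w11c.png',cv2.resize(im[130:340,215:425,::-1],None,fx=2.8,fy=2.8,interpolation=cv2.INTER_CUBIC))
E
```

```text
t 13.0833 p [462.4 243.4  48.3] ang 45.62 tilt 0.34 F [-5.2 -3.3  6.5] M [-0.836  1.198 -0.018] op 0.134
shift [ 0.015  0.005 -0.001] turn [-0.0009  0.0018 -0.2549] deg [ -0.2   0.3 -45.9]
```

View pics/w11c.png

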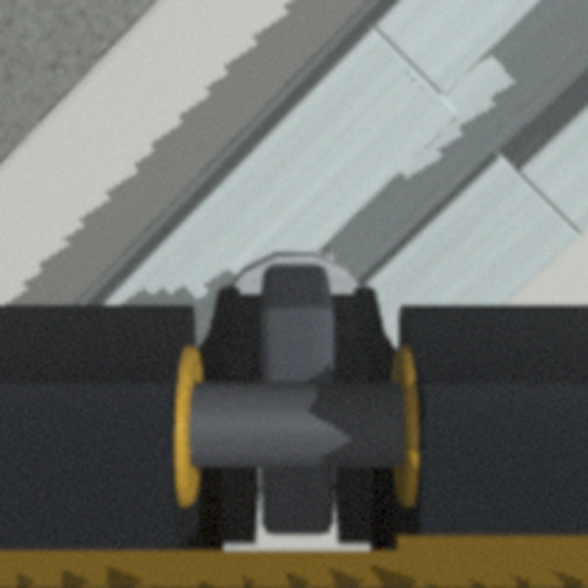

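>>> step_arm --increments '[[[0, 0, -0.012], [0, 0, 0]], [[0, 0, -0.012], [0, 0, -0.04]], [[0, 0, -0.012], [0, 0, -0.08]], [[0, 0, -0.012], [0, 0, -0.1]]]'

```text
clock: 13.47
tcp_pos: [461.2, 242.5, 48.7]
orientation: [2.67, 1.653, -0.014]
contact_force: [-3.8, -2.7, -0.4]
opening: 0.137
```

```bash
python3 - <<'E'
from h import *
goto(463.5,244,48.4,91.5)
E
```

```text
t 13.4667 p [461.2 242.5  48.7] ang 63.53 tilt 0.51 F [-3.8 -2.7 -0.4] M [-0.64   0.922 -0.032] op 0.137
shift [0.029 0.017 0.003] turn [-0.0018  0.0023 -0.1554] deg [ -0.3   0.4 -28. ]
```

>>> step_arm --increments '[[[0.015, 0.008, 0], [0, 0.002, -0.03]], [[0.025, 0.015, 0], [-0.0018, 0.002, -0.07]], [[0.025, 0.015, 0], [-0.0018, 0.002, -0.11]], [[0.025, 0.015, 0], [-0.0018, 0.002, -0.15]], [[0.025, 0.015, 0], [-0.0018, 0.002, -0.155]], [[0.025, 0.015, 0], [-0.0018, 0.002, -0.155]]]'

```text
clock: 13.97
tcp_pos: [461.9, 243.0, 48.1]
orientation: [-2.195, -2.247, 0.006]
contact_force: [-5.2, -1.9, 0.8]
opening: 0.138
```

```bash
python3 - <<'E'
from h import *
goto(463.5,244,48.4,91.5)
im=snap('wrist','w12')
cv2.imwrite('pics/w12c.png',cv2.resize(im[130:340,155:485,::-1],None,fx=2.4,fy=2.4,interpolation=cv2.INTER_CUBIC))
snap('side','s12')
E
```

```text
t 13.9667 p [461.9 243.   48.1] ang 91.33 tilt 0.21 F [-5.2 -1.9  0.8] M [-0.564  1.125  0.048] op 0.138
shift [ 0.012  0.02  -0.004] turn [-0.0009  0.0007 -0.001 ] deg [-0.2  0.1 -0.2]
```

View pics/w12c.png

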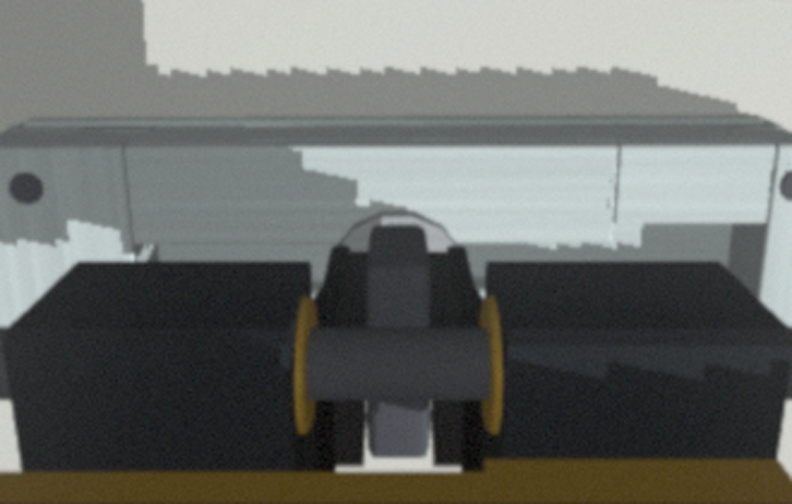

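>>> step_arm --increments '[[[0, -0.006, 0], [0, 0, 0]], [[0, -0.006, 0], [0, 0, 0]]]'

```text
clock: 14.23
tcp_pos: [461.6, 242.9, 48.1]
orientation: [2.201, 2.242, -0.006]
contact_force: [0.1, -0.8, 0.7]
opening: 0.139
```

>>> step_arm --increments '[[[0, 0, 0], [0, 0, 0]], [[0, 0, 0], [0, 0, 0]], [[0, 0, 0], [0, 0, 0]], [[0, 0, 0], [0, 0, 0]], [[0, 0, 0], [0, 0, 0]]]' --gripper 45

```text
clock: 14.65
tcp_pos: [461.6, 243.0, 48.1]
orientation: [2.201, 2.242, -0.005]
contact_force: [0.0, 0.5, 0.3]
opening: 0.405
```

```bash
python3 - <<'E'
from h import *
goto(463.5,244,150,91.5)
E
```

```text
t 14.65 p [461.6 243.   48.1] ang 91.06 tilt 0.19 F [0.  0.5 0.3] M [ 0.069 -0.121  0.042] op 0.405
shift [ 0.009  0.02  -1.273] turn [-0.0008  0.0008 -0.0025] deg [-0.1  0.1 -0.4]
```

>>> step_arm --increments '[[[0, 0, -0.1], [0, 0, 0]], [[0, 0, -0.3], [0, 0, 0]], [[0, 0, -0.6], [0, 0, 0]], [[0, 0, -1.0], [0, 0, 0]], [[0, 0, -1.0], [0, 0, 0]]]'

```text
clock: 15.07
tcp_pos: [463.7, 245.8, 133.8]
orientation: [2.198, 2.241, 0.005]
contact_force: [1.3, 1.9, 1.8]
opening: 0.45
```

>>> step_arm --increments '[[[0, 0.2, -0.3], [0, 0, 0]], [[0, 0.5, -0.6], [0, 0, 0]], [[0, 0.5, -0.8], [0, 0, 0]], [[0, 0.5, -0.8], [0, 0, 0]], [[0, 0.5, -0.8], [0, 0, 0]]]'

```text
clock: 15.48
tcp_pos: [503.5, 247.1, 198.7]
orientation: [2.198, 2.241, 0.007]
contact_force: [0.4, 0.0, -0.9]
opening: 0.449
```

```bash
python3 - <<'E'
from h import *
goto(463.5,244,150,91.5)
m=robot.camera_model('wrist');snap('wrist','w13');np.save('w13.npy',m,allow_pickle=True); s=snap('side','s13')
cv2.imwrite('pics/s13c.png',cv2.resize(s[140:230,210:310,::-1],None,fx=6,fy=6,interpolation=cv2.INTER_CUBIC))
E
```

```text
t 15.4833 p [503.5 247.1 198.7] ang 91.12 tilt 0.3 F [ 0.4  0.  -0.9] M [ 0.065 -0.115  0.019] op 0.449
shift [-0.029 -0.504  0.606] turn [ 0.0016 -0.0004 -0.0021] deg [ 0.3 -0.1 -0.4]
```

View pics/w13.png

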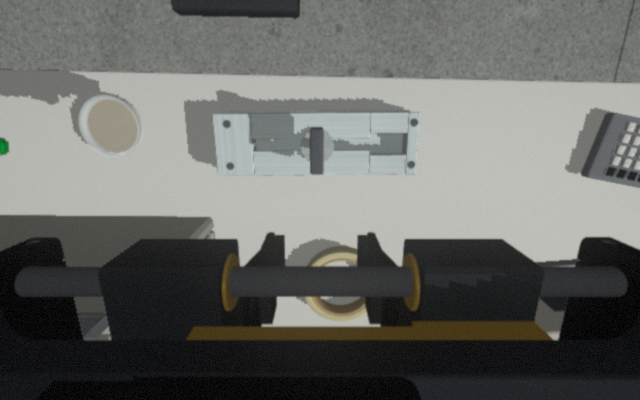

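View pics/s13c.png

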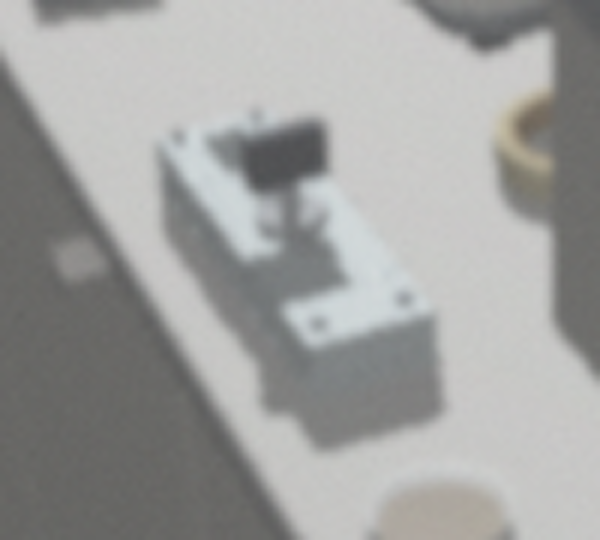

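```bash
python3 - <<'E'
from h import *
m=np.load('w13.npy',allow_pickle=True).item()
im=cv2.imread('pics/w13.png'); c=im[100:190,210:430]
cv2.imwrite('pics/w13c.png',cv2.resize(c,None,fx=3.6,fy=3.6,interpolation=cv2.INTER_CUBIC))
g=cv2.cvtColor(im,cv2.COLOR_BGR2GRAY); mk=(g<85).astype(np.uint8); mk[:120]=0;mk[180:]=0;mk[:,:300]=0;mk[:,335:]=0
cs,_=cv2.findContours(mk,0,1); k=max(cs,key=cv2.contourArea); P=np.array([ray('wrist',*q[0],79,m)[:2] for q in k],np.float32); print(cv2.minAreaRect(P), P.min(0),P.max(0))
E
```

```text
((463.813720703125, 242.95611572265625), (37.89604187011719, 9.346829414367676), 0.6289393901824951) [444.81573 238.09413] [482.7926 247.4395]
```

View pics/w13c.png

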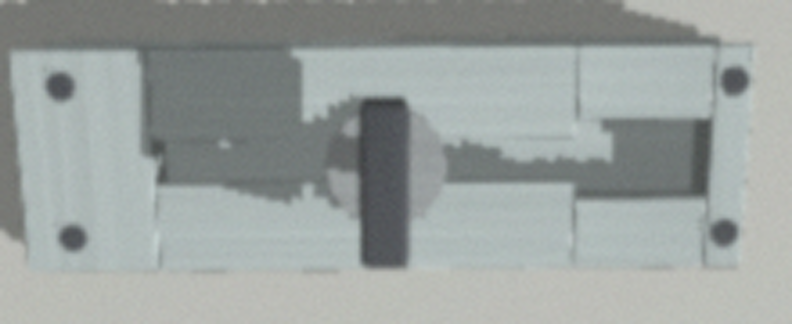

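```bash
python3 -c "
from workcell import robot
print(robot.finish_job())"
```

```text
the job is handed in; nothing more can be done
None
```

The stud is locked crosswise in the rail's turning pocket and released. I handed the job in at about 15.6 s; no verdict was reported.

**What I did:** I took the dark stud from the grey block and left both green look-alikes alone. I put its head down through the rail's opening with no contact force and slid it along the slot.

**Finding the pocket:**
- **First spot:** about 66 mm past the opening, the stud turned freely only part of the way. Two tries there, about 1 mm apart, both jammed near 36–40° with about 0.5–0.6 N m on the wrist and the bar slipping in the pads. This matches being off-centre in the pocket.
- **Second spot:** I turned it back lengthwise and slid it about 5 mm further. There it turned the full quarter turn with no more than 0.05 N m. The tool met a steady sideways push of about 5 N, which I relieved before letting go.

**Last checks:**
- **Position:** in the wrist camera, the bar's centre is at about (463.8, 243.0) mm. That is within 1 mm of the slot's centre line and at roughly −7 mm along the rail.
- **Angle:** the bar is square across the slot to about 1°.
- **Seating:** the side view shows the stud upright with its collar on the rail. I judged this by eye only.
- **Robot:** the gripper was open and about 120 mm above the stud's bar, with contact force near zero.
- **Bystanders:** I never touched the petri dish, the cardboard box or the tape. The dish and tape look in place in the last pictures, but I did not re-measure any of the three.

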